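Seat a circuit-board carrier in a router nest

TASK

Load the circuit-board carrier that lies on the deck of the aluminium loading nest: slide it along the deck into the pocket so that its front edge tucks under the retaining lip at the end, then press its raised rear edge down past the sprung roller until it snaps in and the carrier lies flat on the pocket floor. Leave the other things on the bench where they are.

Things in the scene. Friction and masses are not known exactly. Their poses are not given: they have to be found in the camera images.
- nest_edge (a point): Fixed aluminium loading nest, 348 x 162 mm. Point: middle of the edge where its deck ends and the sunken pocket begins, on the deck top (38 mm above the bench). x: level, from deck over pocket to the lip; y across; z up. Deck x -190 to 0; pocket x 0 to 143.5, 114 wide, floor at z -26. Guide and side walls stand 8 above the deck, flaring to 144 apart at x -64. All in mm.
- lip (a point): Middle of the lip's front edge, on its underside: a 6 mm plate that overhangs the far end of the pocket by 12 mm, 13 mm above the pocket floor, 131.5 mm past the deck edge. Axes as the nest's. Home of the carrier: centre 72 mm (70 to 73.5) past the deck edge, 22 mm below deck top, level, its axes along the nest's.
- catch_mid (a point): Centre of the catch: a free-turning steel roller, radius 8, 40 long across the nest, at the deck edge's middle, 12 below deck top, standing 6 mm into the pocket, in a slot 56 wide in the deck (from x -24 mm). A spring (5 N, 500 N/m) lets it move back 9 mm along -x of the nest. Some 6 to 10 N down on the carrier's rear edge snaps it past.
- carrier_center (a point): Centre, half-way up the plate, of the loose carrier: black plate 140 (x) x 110 (y) x 8 mm with a green circuit board in its top, 0.2 to 0.4 kg. x points to its plain front edge, z up. It starts flat on the deck, roughly facing the pocket. Pushed over half-way past the deck edge it tips front-down to the pocket floor; pushed fully in, its rear rests on the roller, tilted about 8 degrees.
- carrier_rear (a point): Middle of the carrier's rear edge, half-way up its plate (70 mm behind its centre; same axes). On this edge stand two upright black lugs, 12 (x) x 22 (y) x 22 mm above the plate, centred at y +42 and -42 mm, rear faces flush with the edge, tops 26 mm above this point. They can be pushed, pressed on top or gripped.
- carrier_front (a point): Middle of the carrier's front edge, half-way up its 8 mm thickness (70 mm ahead of its centre); same axes. This edge goes under the lip.
- cleaner: Bystander: white cleaner bottle, 60 mm wide, 150 mm tall, standing on the bench; origin at the centre of its underside.
- tray: Bystander: grey open parts tray 140 x 100 x 35 mm; origin at the centre of its underside.
- brush: Bystander: a hand brush lying along its x axis on the bench.
- block: Bystander: aluminium block 120 x 70 x 50 mm; origin at the centre of its underside.
Things that resemble listed ones, but are neither listed nor needed, are in the scene too. Leave any purple or turquoise look-alike of the part that bears carrier_center alone.

How it is judged:
On the way:
1. the carrier's front edge is tucked under the lip (x of carrier_front in the frame of nest_edge between 0.1355 and 0.146 m and z of carrier_front in the frame of nest_edge between -0.026 and -0.014 m), for 0.1 s.
At the end, for the whole second after the job is handed in: The carrier rests in the pocket, front edge under the lip, rear edge snapped below the roller: centre 68 to 76.5 mm past the deck edge, within 5 mm sideways, within 2.5 mm of lying on the floor, level within 0.025 rad, square within 0.06 rad (x of carrier_center in the frame of nest_edge between 0.068 and 0.0765 m and y of carrier_center in the frame of nest_edge between -0.005 and 0.005 m and z of carrier_center in the frame of nest_edge between -0.0245 and -0.0195 m and angle between carrier_center's own z axis and vertical below 0.025 rad and angle between the x axis of carrier_center and the x axis of nest_edge, either way round below 0.06 rad and linear speed of carrier below 0.02 m/s); the robot touches nothing.
It fails at once if a bystander is knocked more than 30 mm from its place (distance of any of cleaner, tray, brush, block from where it was at the start of the episode above 0.03 m).
It also fails if it takes over 40 s, if anything falls off the work surface, if the arm or the gripper's body presses on something with over 40 N, if the wrist force passes 120 N, or if a joint passes its speed limit or range.

ROBOT

A 7-joint arm with a two-finger parallel gripper is mounted at the origin on the work surface. World frame = base frame: x ahead of the robot, y to its left, z up, the work surface at z = 0. Lengths are in m, angles in rad, forces in N, time in s.
With the tool pointing down it reaches from about 0.4 to 0.85 m from the base axis. Payload 4.5 kg.
Tool frame: the origin (TCP) lies at the very end of the fingers, on their centre line; the grasp point (between the pads) lies 19 mm behind it (r.grasp_offset is the distance from the TCP to the grasp point, in m); z points along the fingers, y is the direction in which the jaws open and shut (so a half turn about z gives the same grasp; the last joint's range is limited). The gripper opens to 88 mm and grips with 3 to 60 N. Pads are 18 mm wide; open, the fingers measure 123 mm over their backs; the gripper's body (75 mm by 187 mm) begins 45 mm behind the grasp point.
Start: joints at [1.28, 0.689, -0.195, 1.565, 0.157, 0.902, -0.215], TCP at [0.199, -0.592, 0.21] pointing down, gripper open.
Joint ranges: [-3.01, 3.01], [-0.46, 2.08], [-1.47, 1.51], [0.13, 2.56], [-1, 4.14], [0.04, 2.09], [-2.66, 2.66]. Speed limits (rad/s): [2.57, 2.57, 3.14, 3.14, 3.14, 3.14, 3.14].

INTERFACE

Orientations are given as a unit quaternion [w, x, y, z].
In Python, from bench import r, optics, ticket gives the robot as it stands.
- The arm moves only by the tool step_arm, never from a script. Its argument "plan" is a list of rows, each an object with "claw": the opening, from 0 (shut) to 1 (fully open); "travel": the shift along the world's x, y, z scaled (see below), a list of three; "turn": the turn, a rotation vector about the world's x, y, z scaled (see below), a list of three. In form: [{"claw": claw, "travel": [x, y, z], "turn": [wx, wy, wz]}, ...]. A call has 1 to 10 rows; each row shifts and turns the commanded pose from where the row before left it; what a row does not reach is not made up. The controller multiplies each number of a shift by 0.05 m and each number of a turn by 8 degrees. A row lasts 1/10 s, in which the tool goes at most 50 mm and 8.59 degrees, less where a joint would pass 70% of its speed; a pose out of reach is approached as far as the arm can. A call with a number of a shift or a turn outside -1 to 1 is refused whole. A call with a gripper value outside its range is refused whole. The fingers move at their own pace and stop on an object; "newtons" is the grip in N (left out, the last holds). Time passes only in rows, so rows that do not move let the fingers close. It gives the time, the measured TCP pose, the force and the opening at its end, in the units of the state.
- r.get_state(): the state, without advancing time (a new reading comes with each control period).
- optics.capture(name): name is "scene" or "top" or "wrist"; returns the picture (420x560x3 uint8, red, green, blue); there is no depth.
- optics.camera_model(name): a dict with "K" (3x3 intrinsics, pixels), "R" (3x3) and "t" (3): a world point X has camera coordinates R X + t. Camera axes: x right, y down, z forward; pixel columns grow to the right and rows downward; lengths in m; the calibration is good to about 2 mm. A picture is of the moment at which its call begins: read the wrist's pose just before it. camera_model takes no time and is no camera call; for the wrist camera it gives the pose at the moment of the call.
- ticket.job_done(): hands the job in, once; it reports no verdict.
The state is a dict: "t": time; "joints": joint angles; "joint_vel": joint speeds; "tau": joint torques, N m; "ee_pos": TCP position; "tool_rot": TCP orientation; "contact_force": force on the tool from outside, world axes, zero at the start; "torque": the same for the moment, N m; "gripper_width": opening from 0.0 (shut) to 1.0 (fully open).
Only numpy, scipy, OpenCV 4.12 (cv2) and the standard library are available. Lean on these libraries where they do the work, as an engineer would, in place of code of your own. Each camera call takes 0.05 s, during which the arm holds its last target. There are 200 camera calls.

## Working session

There is one attempt and no reset: what is moved stays moved. The work goes in short steps, Python scripts to look and compute and a tool call to move; the robot and the scene stay as the last step left them, time stands still between calls to the robot, and variables do not carry over. Pictures are saved under pics/ and viewed, about 8 in all and at most 12, crops included, and the job is handed in when it is done.

Besides the shell and the picture viewer there is one more tool, called after ">>>" by a JSON object that holds its "op" and its "data", one argument or row to a line. step_arm: Moves the arm, as the interface text tells. Shifts and turns lie within -1 to 1; 1 stands for 0.05 m of shift or 8 degrees of turn. Its arguments: {"type":"object","properties":{"plan":{"type":"array"},"newtons":{"type":"number"}},"required":["plan"]}

```bash
mkdir -p pics; python3 - <<'E'
from bench import r,optics
import cv2
for n in("top","scene"):
    cv2.imwrite(f"pics/{n}0.png",cv2.resize(optics.capture(n)[:,:,::-1],(800,600),interpolation=cv2.INTER_CUBIC))
    m=optics.camera_model(n);print(n,m)
print(r.get_state())
E
```

```text
top {'K': array([[537.91151665,   0.        , 279.86107855],
       [  0.        , 537.91151665, 205.62786601],
       [  0.        ,   0.        ,   1.        ]]), 'R': array([[-0.1222181 , -0.9924897 , -0.00518877],
       [-0.97210791,  0.12075936, -0.20105568],
       [ 0.20017228, -0.0195286 , -0.97956607]]), 't': array([0.05353465, 0.56471304, 1.21424805])}
scene {'K': array([[433.52568668,   0.        , 282.26642026],
       [  0.        , 433.52568668, 209.35198498],
       [  0.        ,   0.        ,   1.        ]]), 'R': array([[-0.4499546 ,  0.89300168, -0.00942632],
       [ 0.5501731 ,  0.2688692 , -0.79058138],
       [-0.70345605, -0.36091184, -0.61228444]]), 't': array([ 0.26167043, -0.24793182,  1.46508957])}
{'t': 0.1, 'joints': array([ 1.27979009,  0.68988557, -0.19454865,  1.56622694,  0.15730847,
        0.90252454, -0.21513251]), 'joint_vel': array([-0.00260778, -0.00097847,  0.00056295, -0.00150964,  0.00081016,
       -0.00124945, -0.00254745]), 'tau': array([-2.81128989e-03, -5.28494024e+01, -1.27109874e+00, -1.53835684e+01,
       -5.24941867e-02,  1.98660950e-03,  1.07936896e-05]), 'ee_pos': array([ 0.19922317, -0.59174674,  0.20880358]), 'tool_rot': array([-8.03341193e-04,  9.86835617e-01,  1.61724408e-01, -1.89238495e-04]), 'contact_force': array([-0.86775787, -0.47853042, -0.75864079]), 'torque': array([ 0.00584779, -0.04081899, -0.01750398]), 'gripper_width': 1.0032040829192481}
```

View pics/top0.png

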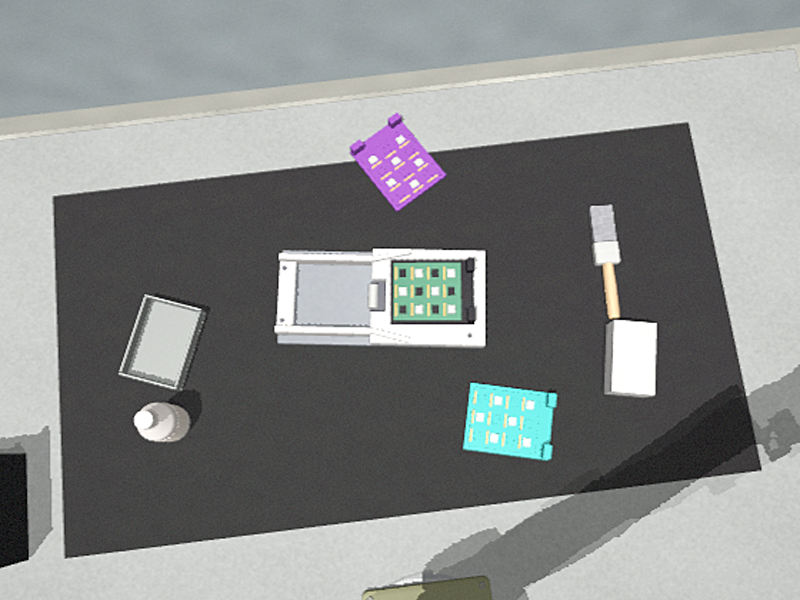

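View pics/scene0.png

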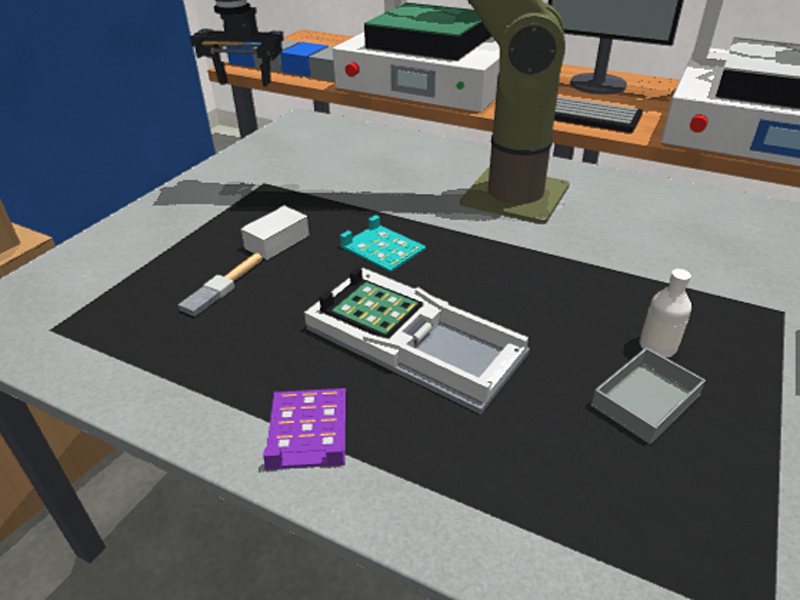

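The top view shows the nest at (278–486, 250–346) with its pocket on the left (world +y). The black and green carrier lies on the deck at (433, 291), with its lugs at right (470, 265) and (472, 315). I'll take an enlarged crop.

```bash
python3 - <<'E'
from bench import optics
import cv2
im=optics.capture("top")[:,:,::-1]
c=im[165:255,185:350]
cv2.imwrite("pics/crop1.png",cv2.resize(c,None,fx=4.8,fy=4.8,interpolation=cv2.INTER_CUBIC))
E
cat > h.py <<'E'
import numpy as np
from bench import r,optics
def world(n,uv,z,m=None):
    m=m or optics.camera_model(n)
    d=m["R"].T@np.linalg.inv(m["K"])@np.array([*uv,1.]); c=-m["R"].T@m["t"]
    return c+d*(z-c[2])/d[2]
def pix(n,X,m=None):
    m=m or optics.camera_model(n); p=m["K"]@(m["R"]@np.array(X)+m["t"]); return p[:2]/p[2]
E
```

```text
(no output)
```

View pics/crop1.png

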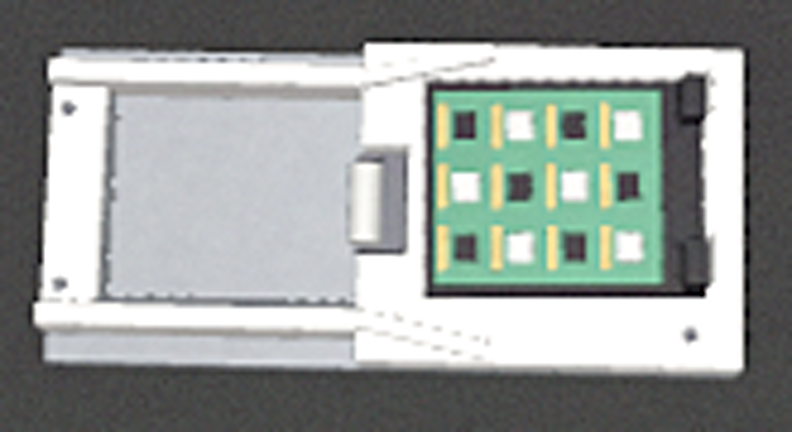

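```bash
python3 - <<'E'
from h import *
f=lambda x,y,z:world("top",(185+(x+.5)/4.8-.5,165+(y+.5)/4.8-.5),z)
P={k:f(*v) for k,v in dict(eT=(365,45,.038),eB=(355,366,.038),rT=(743,48,.038),rB=(743,373,.038),lipT=(108,86,.031),lipB=(100,300,.031),
 cFT=(430,81,.046),cFB=(427,297,.046),cRB=(705,297,.046),lugTt=(696,76,.064),lugBt=(698,236,.064),
 wallL=(50,60,.046),wallLB=(35,325,.046)).items()}
for k,v in P.items(): print(k,v.round(4))
ang=lambda a,b:np.degrees(np.arctan2(*(b-a)[[1,0]]))
print("edge",(P['eT']+P['eB'])/2,"axis from sides",ang(P['rT'],P['eT']),ang(P['rB'],P['eB']),"perp",ang(P['eB'],P['eT'])+90,ang(P['rB'],P['rT'])+90)
print("carrier yaw",ang(P['cFB'],P['cFT'])+90,ang(P['cRB'],P['cFB']),"front",(P['cFT']+P['cFB'])/2,"lens",np.linalg.norm(P['cFT']-P['cFB']),np.linalg.norm(P['cRB']-P['cFB']),np.linalg.norm(P['eT']-P['eB']),np.linalg.norm(P['rB']-P['eB']))
E
```

```text
eT [0.6547 0.0202 0.038 ]
eB [0.4926 0.0439 0.038 ]
rT [ 0.6295 -0.1695  0.038 ]
rB [ 0.4657 -0.1456  0.038 ]
lipT [0.6514 0.1523 0.031 ]
lipB [0.5423 0.1667 0.031 ]
cFT [ 0.63   -0.0101  0.046 ]
cFB [0.5212 0.0045 0.046 ]
cRB [ 0.5043 -0.1315  0.046 ]
lugTt [ 0.6117 -0.1407  0.064 ]
lugBt [ 0.5319 -0.1303  0.064 ]
wallL [0.6644 0.1783 0.046 ]
wallLB [0.5311 0.1978 0.046 ]
edge [0.57367412 0.03205882 0.038     ] axis from sides 82.43055946480895 81.89804111647048 perp 81.66384995392885 81.70569827673785
carrier yaw 82.32890737414985 82.93066716887147 front [ 0.57558073 -0.00278381  0.046     ] lens 0.10976853614802215 0.13704200094411603 0.16380436772781784 0.19141288960426794
```

>>> {"op": "step_arm", "data": {
  "plan": [
    {"claw":0.8,"travel":[0.6,0.72,0],"turn":[0,0,0.79]},
    {"claw":0.8,"travel":[0.6,0.72,0],"turn":[0,0,0.79]},
    {"claw":0.8,"travel":[0.6,0.72,0],"turn":[0,0,0.79]},
    {"claw":0.8,"travel":[0.6,0.72,0],"turn":[0,0,0.79]},
    {"claw":0.8,"travel":[0.6,0.72,0],"turn":[0,0,0.79]},
    {"claw":0.8,"travel":[0.6,0.72,0],"turn":[0,0,0.79]},
    {"claw":0.8,"travel":[0.6,0.72,0],"turn":[0,0,0.79]},
    {"claw":0.8,"travel":[0.6,0.72,0],"turn":[0,0,0.79]},
    {"claw":0.8,"travel":[0.6,0.72,0],"turn":[0,0,0.79]},
    {"claw":0.8,"travel":[0.6,0.72,0],"turn":[0,0,0.79]}
  ]
}}

```text
t: 1.15
ee_pos: [0.5003, -0.2309, 0.2094]
tool_rot: [-0.0, 0.754, 0.656, -0.0]
contact_force: [0.7, -0.2, -0.3]
gripper_width: 0.799
```

>>> {"op": "step_arm", "data": {
  "plan": [
    {"claw":0.8,"travel":[0.5,0.5,-0.3],"turn":[0,0,0]},
    {"claw":0.8,"travel":[0.5,0.6,-0.5],"turn":[0,0,0]},
    {"claw":0.8,"travel":[0,0,-0.6],"turn":[0,0,0]},
    {"claw":0.8,"travel":[0,0,-0.4],"turn":[0,0,0]},
    {"claw":0.8,"travel":[0,0,0],"turn":[0,0,0]}
  ]
}}

```text
t: 1.65
ee_pos: [0.5471, -0.1767, 0.1167]
tool_rot: [-0.002, 0.755, 0.655, -0.002]
contact_force: [0.0, -0.1, -0.4]
gripper_width: 0.801
```

```bash
python3 - <<'E'
from h import *
import cv2
m=optics.camera_model("wrist");im=optics.capture("wrist")[:,:,::-1]
cv2.imwrite("pics/w1.png",cv2.resize(im,(800,600)))
u=np.array([.139,.990,0]);v=np.array([-.990,.139,0]);E=np.array([.5737,.032,.038])
for k in [(0,57,0),(0,-57,0),(-64,72,0),(-64,-72,0),(-174,-8,8)]: print(k,pix("wrist",E+k[0]/1e3*u+k[1]/1e3*v+[0,0,k[2]/1e3],m)/.7)
np.savez("w1.npz",**m)
E
```

```text
(0, 57, 0) [ 263.45780878 -143.79473805]
(0, -57, 0) [ 510.61836553 -145.67939487]
(-64, 72, 0) [244.27901274  13.72174377]
(-64, -72, 0) [531.86128573  12.18539704]
(-174, -8, 8) [403.37211703 234.77546516]
```

View pics/w1.png

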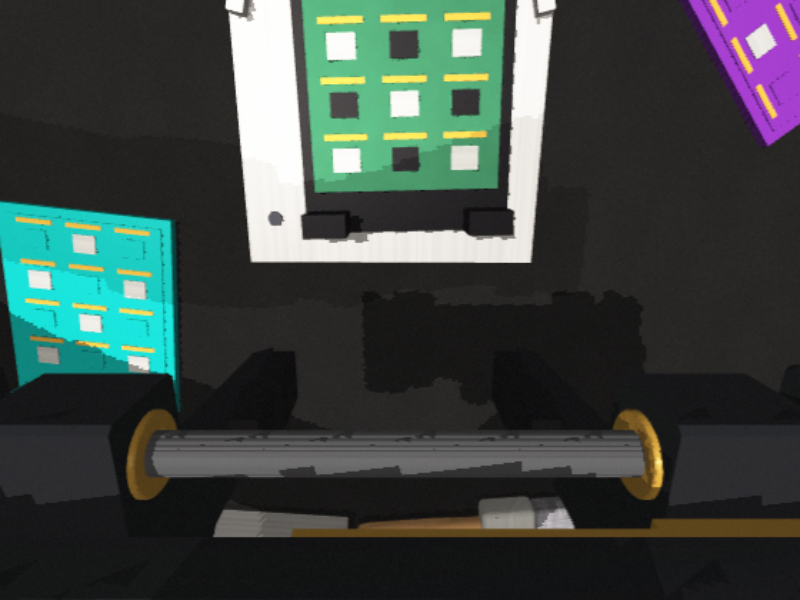

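The wrist view shows the carrier's lugs at (302–514, 222) and the nest's rear edge at (250–532, 262). The carrier sits about 6–9 mm to the nest's -y side and is yawed about 1°, heading toward centre. Next I'll lower the fingers behind the lugs.

>>> {"op": "step_arm", "data": {
  "plan": [
    {"claw":0.8,"travel":[0.1,0,-0.5],"turn":[0,0,0]},
    {"claw":0.8,"travel":[0,0,-0.5],"turn":[0,0,0]},
    {"claw":0.8,"travel":[0,0,-0.35],"turn":[0,0,0]},
    {"claw":0.8,"travel":[0.03,0.2,0],"turn":[0,0,0]},
    {"claw":0.8,"travel":[0.02,0.15,0],"turn":[0,0,0]},
    {"claw":0.8,"travel":[0,0,0],"turn":[0,0,0]}
  ]
}}

```text
t: 2.3
ee_pos: [0.5589, -0.1574, 0.0539]
tool_rot: [0.001, 0.755, 0.656, 0.002]
contact_force: [-0.0, 0.8, -0.1]
gripper_width: 0.801
```

>>> {"op": "step_arm", "data": {
  "plan": [
    {"claw":0.8,"travel":[-0.1,0,-0.16],"turn":[0,0,0]},
    {"claw":0.8,"travel":[0.02,0.15,0],"turn":[0,0,0]},
    {"claw":0.8,"travel":[0.02,0.2,0],"turn":[0,0,0]},
    {"claw":0.8,"travel":[0.01,0.2,0],"turn":[0,0,0]},
    {"claw":0.8,"travel":[0.01,0.2,0],"turn":[0,0,0]},
    {"claw":0.8,"travel":[0.01,0.2,0],"turn":[0,0,0]},
    {"claw":0.8,"travel":[0,0,0],"turn":[0,0,0]}
  ]
}}

```text
t: 3.0
ee_pos: [0.5559, -0.1095, 0.0442]
tool_rot: [-0.0, 0.755, 0.656, 0.001]
contact_force: [-0.1, 0.0, -0.8]
gripper_width: 0.8
```

```bash
cat >> h.py <<'E'
U=np.array([.139,.990,0]);V=np.array([-.990,.139,0]);E0=np.array([.5737,.032,.038])
def nest(p): d=np.array(p)-E0; return (np.array([d@U,d@V,d[2]])*1e3).round(1)
def crop(name):
    import cv2
    s=r.get_state(); print(nest(s["ee_pos"]),s["contact_force"].round(1),s["t"])
    cv2.imwrite(name,cv2.resize(optics.capture("top")[165:255,185:350,::-1],None,fx=4.8,fy=4.8,interpolation=cv2.INTER_CUBIC))
E
python3 -c "
from h import *
crop('pics/c2.png')"
```

```text
[-142.6   -2.1    6.2] [-0.1  0.  -0.8] 3.0
```

View pics/c2.png

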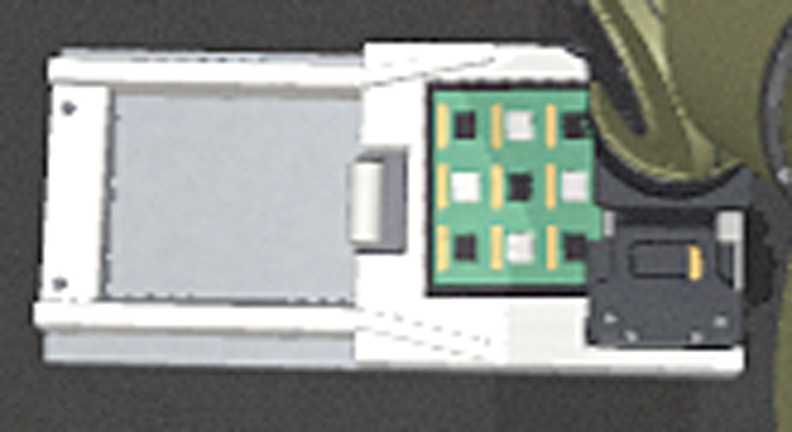

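The top view shows the carrier unmoved (front edge still at x=428), although the TCP reads 142 mm behind the deck edge and there is no force. I'll check with the wrist and scene cameras.

```bash
python3 - <<'E'
from h import *
import cv2
w=optics.capture("wrist")[:,:,::-1]; s=optics.capture("scene")[165:305,190:390,::-1]
t=r.get_state()["ee_pos"]
print(t,pix("top",t),(pix("top",t)-[185,165])*4.8,pix("scene",t),(pix("scene",t)-[190,165])*2.1)
a=cv2.resize(w,(400,300)); b=cv2.resize(s,None,fx=2.1,fy=2.1,interpolation=cv2.INTER_CUBIC)[:300,:400]
b=cv2.resize(s,(400,280)); 
cv2.imwrite("pics/ws2.png",np.hstack([a,np.vstack([b,np.zeros((20,400,3),np.uint8)])]))
print("scene in mosaic",400+(pix("scene",t)-[190,165])*2)
E
```

```text
[ 0.55540374 -0.11276949  0.04401941] [320.62756616 206.60458207] [651.01231757 199.70199392] [246.66661076 206.36995847] [118.9998826   86.87691278]
scene in mosaic [513.33322152 482.73991693]
```

View pics/ws2.png

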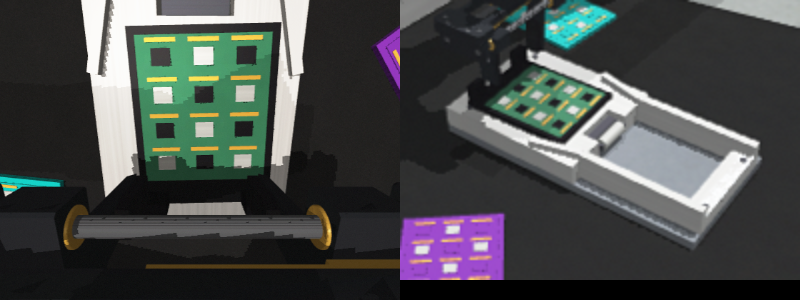

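```bash
python3 - <<'E'
from h import *
import cv2
s=r.get_state();print(s["t"],nest(s["ee_pos"]),s["contact_force"].round(2))
im=optics.capture("top")[165:255,185:350].astype(int)
g=(im[...,1]-im[...,0]>40)&(im[...,1]>90); ys,xs=np.nonzero(g); print("top green cols",xs.min()*4.8,xs.max()*4.8)
s=r.get_state();print(s["t"],nest(s["ee_pos"]),s["contact_force"].round(2))
for z in(.046,): 
  for n,uv in [("scene",(190+(497-400)/2,165+110/2)),("scene",(190+(559-400)/2,165+137/2)),("scene",(190+(611-400)/2,165+94/2))]: print(nest(world(n,uv,z)))
m=optics.camera_model("wrist")
for uv in [(127,27),(280,23),(147,180),(265,180)]: print("w",nest(world("wrist",np.array(uv)*1.4,.046,m)))
for uv in [(158,13),(235,13),(91,72),(299,74)]: print("w",nest(world("wrist",np.array(uv)*1.4,.038,m)))
E
```

```text
3.15 [-145.9   -2.     6. ] [-0.5   0.5   0.41]
top green cols 432.0 604.8
3.2 [-146.2   -2.     6. ] [0.05 0.18 0.65]
[-126.8  -57.4    8. ]
[-35.9 -55.6   8. ]
[-30.4  45.3   8. ]
w [-36.1  45.8   8. ]
w [-34.1 -60.6   8. ]
w [-151.9   39.6    8. ]
w [-152.3  -59.6    8. ]
w [-25.4  25.    0. ]
w [-25.6 -30.3   0. ]
w [-65.3  78.6   0. ]
w [-67.5 -81.3   0. ]
```

```bash
python3 - <<'E'
from h import *
import cv2
s=optics.capture("scene")[160:240,200:310,::-1]
w=optics.capture("wrist")[200:340,120:440,::-1]
a=cv2.resize(s,(770,560),interpolation=cv2.INTER_CUBIC)
def mk(X,c):
    p=(pix("scene",X)-[200,160]+.5)*7; cv2.drawMarker(a,tuple(int(v) for v in p),c,0,14,1)
t=r.get_state()["ee_pos"]; mk(t,(0,0,255))
for y in (-35,35): mk(t+y/1e3*V,(0,255,255))
for q in [(-175,-63,8),(-175,47,8),(-35,47,8),(-35,-63,8)]: mk(E0+q[0]/1e3*U+q[1]/1e3*V+[0,0,.008],(255,0,255))
cv2.imwrite("pics/s3.png",a)
b=cv2.resize(w,(800,350),interpolation=cv2.INTER_CUBIC); cv2.imwrite("pics/w3.png",b)
E
```

```text
(no output)
```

View pics/s3.png

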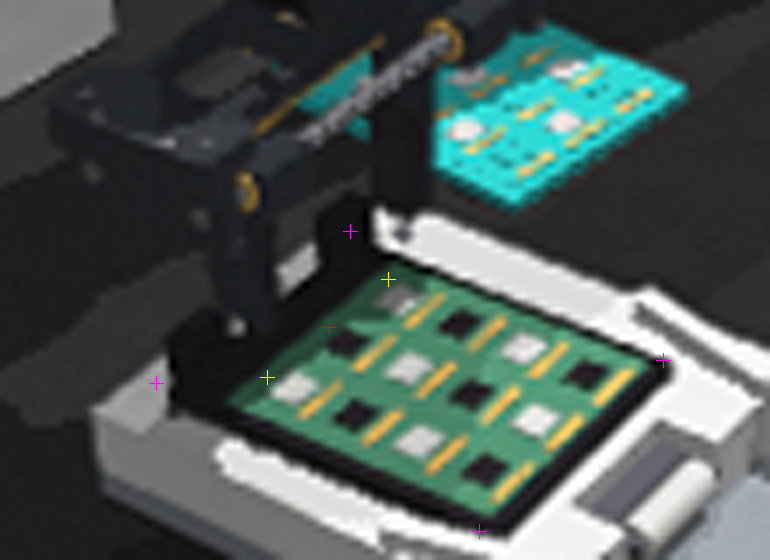

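The scene close-up shows the finger tips about 50 px above where the reported TCP projects. Either they are higher than reported or further back, so I'll view the wrist crop.

```bash
python3 - <<'E'
from h import *
import cv2
w=optics.capture("wrist")[200:340,120:440,::-1]
b=cv2.resize(w,(800,350),interpolation=cv2.INTER_CUBIC)
b=cv2.convertScaleAbs(b,alpha=2.5,beta=20)
m=optics.camera_model("wrist"); s=r.get_state(); t=s["ee_pos"]
print(s["t"],nest(t),m["R"].round(3),nest(-m["R"].T@m["t"]))
def mk(X,c):
    p=(pix("wrist",X,m)-[120,200]+.5)*2.5; print(p.round()); cv2.drawMarker(b,tuple(int(v) for v in p),c,0,14,1)
for y in (-35,0,35): mk(t+y/1e3*V,(0,0,255)); mk(t+y/1e3*V+[0,0,.025],(0,255,255))
for y in (-39.5,22.5):mk(E0-.175*U+y/1e3*V+[0,0,.008],(255,0,255));mk(E0-.163*U+y/1e3*V+[0,0,.030],(255,0,0))
cv2.imwrite("pics/w4.png",b)
E
```

```text
3.35 [-146.2   -2.     6. ] [[ 0.99  -0.144  0.   ]
 [-0.138 -0.951  0.276]
 [-0.039 -0.273 -0.961]] [-74.7  -2.8 180.7]
[534. 105.]
[556. 150.]
[389. 105.]
[389. 151.]
[244. 106.]
[222. 152.]
[541. 216.]
[562. 219.]
[291. 217.]
[276. 220.]
```

View pics/w4.png

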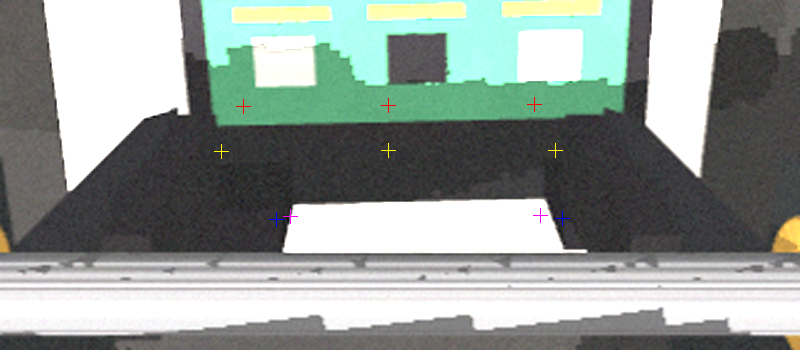

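```bash
python3 - <<'E'
from h import *
for p in [(375,212),(430,212),(215,320),(270,340),(437,150),(240,190),(437,40)]:
    for z in (.044,.054,.064,.074,.094,.114): print(p,z,nest(world("scene",(200+p[0]/7-.5,160+p[1]/7-.5),z)),end=' ')
    print()
for p in [(145,118),(180,108),(605,108),(640,120),(15,250),(770,250)]:
    print("w",p,[nest(world("wrist",(120+p[0]/2.5-.5,200+p[1]/2.5-.5),z))[:2] for z in(.044,.064,.074)])
print(r.get_state()["joints"])
E
```

```text
(375, 212) 0.044 [-176.8   64.2    6. ] (375, 212) 0.054 [-167.7   53.2   16. ] (375, 212) 0.064 [-158.6   42.3   26. ] (375, 212) 0.074 [-149.5   31.3   36. ] (375, 212) 0.094 [-131.2    9.4   56. ] (375, 212) 0.114 [-112.9  -12.5   76. ] 
(430, 212) 0.044 [-159.6   75.8    6. ] (430, 212) 0.054 [-150.8   64.6   16. ] (430, 212) 0.064 [-141.9   53.5   26. ] (430, 212) 0.074 [-133.    42.4   36. ] (430, 212) 0.094 [-115.3   20.1   56. ] (430, 212) 0.114 [-97.5  -2.1  76. ] 
(215, 320) 0.044 [-183.3  -21.5    6. ] (215, 320) 0.054 [-174.   -31.1   16. ] (215, 320) 0.064 [-164.8  -40.8   26. ] (215, 320) 0.074 [-155.6  -50.4   36. ] (215, 320) 0.094 [-137.1  -69.7   56. ] (215, 320) 0.114 [-118.7  -89.    76. ] 
(270, 340) 0.044 [-159.3  -19.5    6. ] (270, 340) 0.054 [-150.5  -29.2   16. ] (270, 340) 0.064 [-141.6  -38.9   26. ] (270, 340) 0.074 [-132.7  -48.6   36. ] (270, 340) 0.094 [-115.   -67.9   56. ] (270, 340) 0.114 [-97.3 -87.3  76. ] 
(437, 150) 0.044 [-182.5  110.7    6. ] (437, 150) 0.054 [-173.3   99.    16. ] (437, 150) 0.064 [-164.1   87.3   26. ] (437, 150) 0.074 [-154
[... 494 characters left out ...]
] (437, 40) 0.094 [-180.9  111.8   56. ] (437, 40) 0.114 [-161.1   86.5   76. ] 
w (145, 118) [array([-149.1,   57. ]), array([-140.6,   50.1]), array([-136.4,   46.7])]
w (180, 108) [array([-146.6,   48.3]), array([-138.4,   42.5]), array([-134.2,   39.5])]
w (605, 108) [array([-147.1,  -54. ]), array([-138.8,  -48.1]), array([-134.7,  -45.2])]
w (640, 120) [array([-150.3,  -62.7]), array([-141.6,  -55.8]), array([-137.3,  -52.4])]
w (15, 250) [array([-185.2,   93.3]), array([-172.5,   82.3]), array([-166.2,   76.8])]
w (770, 250) [array([-186.2,  -98.8]), array([-173.4,  -87.8]), array([-167. ,  -82.3])]
[ 0.29301631  0.86996978 -0.29821685  1.86047107  0.50263955  0.48595721
 -0.49909893]
```

Triangulating the finger tips from the scene view gives nest x ≈ -150 and z ≈ 0.066. They are really 20–25 mm above the reported TCP, so they passed just over the lugs, at 0.068. I'll go back behind the lugs, lower in small steps and watch the force.

>>> {"op": "step_arm", "data": {
  "plan": [
    {"claw":0.8,"travel":[0,0,0.3],"turn":[0,0,0]},
    {"claw":0.8,"travel":[-0.03,-0.4,0],"turn":[0,0,0]},
    {"claw":0.8,"travel":[-0.03,-0.5,0],"turn":[0,0,0]},
    {"claw":0.8,"travel":[0,0,0],"turn":[0,0,0]},
    {"claw":0.8,"travel":[0,0,0],"turn":[0,0,0]}
  ]
}}

```text
t: 3.85
ee_pos: [0.5523, -0.1579, 0.0589]
tool_rot: [-0.0, 0.756, 0.654, 0.0]
contact_force: [-0.2, 0.1, 0.9]
gripper_width: 0.799
```

>>> {"op": "step_arm", "data": {
  "plan": [
    {"claw":0.8,"travel":[0,0,-0.2],"turn":[0,0,0]},
    {"claw":0.8,"travel":[0,0,-0.2],"turn":[0,0,0]},
    {"claw":0.8,"travel":[0,0,-0.1],"turn":[0,0,0]},
    {"claw":0.8,"travel":[0,0,0],"turn":[0,0,0]},
    {"claw":0.8,"travel":[0,0,0],"turn":[0,0,0]}
  ]
}}

```text
t: 4.35
ee_pos: [0.5524, -0.1569, 0.0337]
tool_rot: [-0.0, 0.756, 0.655, -0.0]
contact_force: [-0.4, -0.4, -0.2]
gripper_width: 0.803
```

```bash
python3 - <<'E'
from h import *
s=r.get_state();print(s["t"],nest(s["ee_pos"]),s["ee_pos"],s["contact_force"].round(2),r.grasp_offset)
E
```

```text
4.35 [-190.    -5.2   -4.3] [ 0.55239311 -0.15692966  0.03373022] [-0.42 -0.36 -0.19] 0.0187
```

At 4.3 mm below deck height the tool still reads no force, which confirms the z offset. I'll go down a little more and then push.

>>> {"op": "step_arm", "data": {
  "plan": [
    {"claw":0.8,"travel":[0,0,-0.12],"turn":[0,0,0]},
    {"claw":0.8,"travel":[0,0,-0.1],"turn":[0,0,0]},
    {"claw":0.8,"travel":[0,0,0],"turn":[0,0,0]},
    {"claw":0.8,"travel":[0.01,0.1,0],"turn":[0,0,0]},
    {"claw":0.8,"travel":[0.01,0.1,0],"turn":[0,0,0]},
    {"claw":0.8,"travel":[0.01,0.1,0],"turn":[0,0,0]},
    {"claw":0.8,"travel":[0.01,0.1,0],"turn":[0,0,0]},
    {"claw":0.8,"travel":[0,0,0],"turn":[0,0,0]}
  ]
}}

```text
t: 5.15
ee_pos: [0.5532, -0.1374, 0.023]
tool_rot: [-0.0, 0.756, 0.655, -0.001]
contact_force: [-2.7, -2.1, 0.2]
gripper_width: 0.798
```

```bash
cat >> h.py <<'E'
def green():
    import cv2
    im=optics.capture("top").astype(int)[150:260,150:360]
    g=((im[...,1]-im[...,0]>40)&(im[...,1]-im[...,2]>25)&(im[...,1]>90)).astype(np.uint8)
    ys,xs=np.nonzero(g); 
    lo=[np.percentile(xs[ys==y],0) for y in range(ys.min()+2,ys.max()-1) if (ys==y).any()]
    u=150+np.median(lo); ym=150+(ys.min()+ys.max())/2
    s=r.get_state()
    print(s["t"],"tcp",nest(s["ee_pos"]),s["contact_force"].round(1),"board front",nest(world("top",(u-.5,ym),.046)),"yrange",ys.min()+150,ys.max()+150)
    for yy in (ys.min()+4,ys.max()-4): print("  ",nest(world("top",(150+xs[ys==yy].min()-.5,150+yy),.046)))
E
python3 -c "
from h import *
green()"
```

```text
5.2 tcp [-170.5   -3.5  -15. ] [-2.7 -2.3 -0.5] board front [-30.9  -6.1   8. ] yrange 184 224
   [-46.9 -45.6   8. ]
   [-31.7  32.6   8. ]
```

>>> {"op": "step_arm", "data": {
  "plan": [
    {"claw":0.8,"travel":[0.02,0.15,0],"turn":[0,0,0]},
    {"claw":0.8,"travel":[0.02,0.15,0],"turn":[0,0,0]},
    {"claw":0.8,"travel":[0.02,0.15,0],"turn":[0,0,0]},
    {"claw":0.8,"travel":[0.02,0.15,0],"turn":[0,0,0]},
    {"claw":0.8,"travel":[0.02,0.15,0],"turn":[0,0,0]},
    {"claw":0.8,"travel":[0.02,0.15,0],"turn":[0,0,0]},
    {"claw":0.8,"travel":[0,0,0],"turn":[0,0,0]}
  ]
}}

```text
t: 5.9
ee_pos: [0.561, -0.0898, 0.0231]
tool_rot: [-0.001, 0.755, 0.656, 0.001]
contact_force: [-0.1, -0.1, -1.1]
gripper_width: 0.8
```

```bash
python3 -c "
from h import *
green()
crop('pics/c5.png')"
```

```text
5.95 tcp [-122.6   -5.2  -14.8] [-0.8  0.5  0.2] board front [19.2 -4.1  8. ] yrange 184 225
   [ 20.3 -44.6   8. ]
   [15.7 35.8  8. ]
[-122.6   -5.2  -14.8] [-0.8  0.5  0.2] 5.95
```

View pics/c5.png

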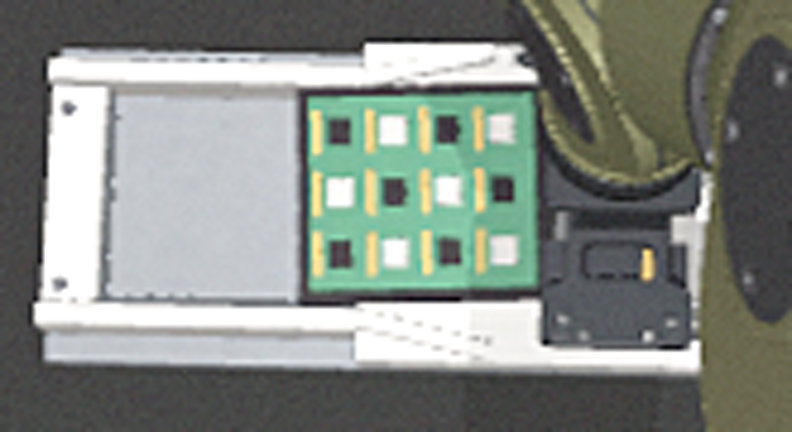

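The carrier front is now inside the pocket, aligned between the walls: top view, front edge x≈302, side walls at y 87 and 300. I'll carry on pushing.

>>> {"op": "step_arm", "data": {
  "plan": [
    {"claw":0.8,"travel":[0.01,0.2,0],"turn":[0,0,0]},
    {"claw":0.8,"travel":[0.02,0.2,0],"turn":[0,0,0]},
    {"claw":0.8,"travel":[0.02,0.2,0],"turn":[0,0,0]},
    {"claw":0.8,"travel":[0.02,0.2,0],"turn":[0,0,0]},
    {"claw":0.8,"travel":[0.02,0.2,0],"turn":[0,0,0]},
    {"claw":0.8,"travel":[0.02,0.2,0],"turn":[0,0,0]},
    {"claw":0.8,"travel":[0.02,0.2,0],"turn":[0,0,0]},
    {"claw":0.8,"travel":[0.02,0.2,0],"turn":[0,0,0]},
    {"claw":0.8,"travel":[0.02,0.2,0],"turn":[0,0,0]},
    {"claw":0.8,"travel":[0,0,0],"turn":[0,0,0]}
  ]
}}

```text
t: 7.0
ee_pos: [0.5703, 0.0021, 0.0232]
tool_rot: [-0.001, 0.755, 0.656, 0.002]
contact_force: [0.2, 0.1, 0.5]
gripper_width: 0.799
```

```bash
python3 -c "
from h import *
green()"
```

```text
7.05 tcp [-31.5  -0.6 -14.9] [ 0.9  0.3 -0.1] board front [102.7  -0.3   8. ] yrange 186 225
   [101.8 -38.4   8. ]
   [103.5  37.2   8. ]
```

>>> {"op": "step_arm", "data": {
  "plan": [
    {"claw":0.8,"travel":[0.02,0.12,0],"turn":[0,0,0]},
    {"claw":0.8,"travel":[0.02,0.12,0],"turn":[0,0,0]},
    {"claw":0.8,"travel":[0.02,0.12,0],"turn":[0,0,0]},
    {"claw":0.8,"travel":[0.01,0.1,0],"turn":[0,0,0]},
    {"claw":0.8,"travel":[0,0.04,0],"turn":[0,0,0]},
    {"claw":0.8,"travel":[0,0,0],"turn":[0,0,0]}
  ]
}}

```text
t: 7.65
ee_pos: [0.5727, 0.0237, 0.0231]
tool_rot: [-0.0, 0.755, 0.655, 0.0]
contact_force: [0.1, 0.1, 0.5]
gripper_width: 0.805
```

```bash
python3 - <<'E'
from h import *
import cv2
green()
a=cv2.resize(optics.capture("top")[175:240,190:300,::-1],(770,455),interpolation=cv2.INTER_CUBIC)
cv2.imwrite("pics/c6.png",a)
E
```

```text
7.7 tcp [ -8.8  -0.2 -14.9] [-1.2 -0.1  0.8] board front [124.2  -0.    8. ] yrange 186 225
   [123.5 -38.    8. ]
   [124.9  37.6   8. ]
```

View pics/c6.png

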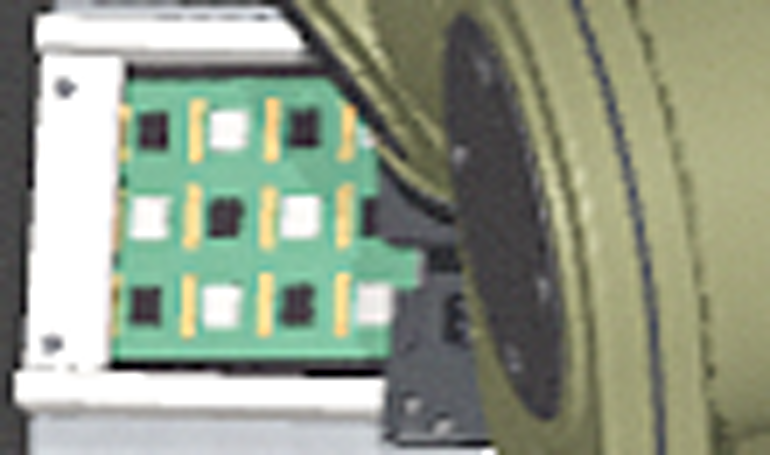

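The carrier's front is already under the lip (the yellow marks are cut at x≈120). I'll finish with small steps until the force rises.

>>> {"op": "step_arm", "data": {
  "plan": [
    {"claw":0.8,"travel":[0.005,0.04,0],"turn":[0,0,0]},
    {"claw":0.8,"travel":[0.005,0.04,0],"turn":[0,0,0]},
    {"claw":0.8,"travel":[0.003,0.03,0],"turn":[0,0,0]},
    {"claw":0.8,"travel":[0,0,0],"turn":[0,0,0]},
    {"claw":0.8,"travel":[0,0,0],"turn":[0,0,0]}
  ]
}}

```text
t: 8.25
ee_pos: [0.573, 0.0272, 0.023]
tool_rot: [0.0, 0.756, 0.655, -0.0]
contact_force: [-0.6, -2.7, 1.2]
gripper_width: 0.807
```

```bash
cat >> h.py <<'E'
def chips(z=.0225):
    import cv2
    s=r.get_state(); print(s["t"],"tcp",nest(s["ee_pos"]),s["contact_force"].round(1))
    im=optics.capture("top").astype(int)[180:228,200:300]
    w=((im[...,0]>200)&(abs(im[...,0]-im[...,2])<30)).astype(np.uint8)
    n,l,st,c=cv2.connectedComponentsWithStats(w,connectivity=4)
    for i in range(1,n):
        if 12<st[i,4]<70: print(" chip",c[i].round(1),st[i,4],nest(world("top",c[i]+[200,180],z)))
E
python3 - <<'E'
from h import *
print("before col1",nest(world("top",(190+150/7-.5,175+218/7-.5),.0225)))
chips()
E
```

```text
before col1 [119.3  -4.6 -15.5]
8.25 tcp [ -4.8   0.  -15. ] [-0.6 -2.7  1.2]
 chip [14.8  0.5] 61 [112.6 -67.7 -15.5]
 chip [21. 13.] 25 [ 96.  -36.5 -15.5]
 chip [ 9.8 25.6] 29 [122.1  -4.6 -15.5]
 chip [31.  25.5] 30 [ 70.5  -5.7 -15.5]
 chip [19.8 38.5] 30 [ 96.4  26.8 -15.5]
 chip [41.5 38. ] 20 [ 44.   24.8 -15.5]
```

>>> {"op": "step_arm", "data": {
  "plan": [
    {"claw":0.8,"travel":[0.003,0.03,0],"turn":[0,0,0]},
    {"claw":0.8,"travel":[0.003,0.03,0],"turn":[0,0,0]},
    {"claw":0.8,"travel":[0,0,0],"turn":[0,0,0]},
    {"claw":0.8,"travel":[0,0,0],"turn":[0,0,0]}
  ]
}}

```text
t: 8.7
ee_pos: [0.5729, 0.0274, 0.023]
tool_rot: [0.001, 0.757, 0.654, -0.002]
contact_force: [-0.3, -8.3, 2.0]
gripper_width: 0.798
```

```bash
python3 -c "
from h import *
chips()"
```

```text
8.7 tcp [ -4.7   0.2 -15. ] [-0.3 -8.3  2. ]
 chip [14.3  0.5] 59 [113.8 -67.6 -15.5]
 chip [21. 13.] 25 [ 96.  -36.5 -15.5]
 chip [ 9.8 25.6] 29 [122.1  -4.6 -15.5]
 chip [31.  25.5] 30 [ 70.5  -5.7 -15.5]
 chip [19.8 38.5] 30 [ 96.4  26.8 -15.5]
 chip [41.3 38.3] 19 [ 44.5  25.6 -15.5]
```

It stalls at about 8 N, so the front edge is against the end wall. I'll back off, lift, move over the lugs and check.

>>> {"op": "step_arm", "data": {
  "plan": [
    {"claw":0.8,"travel":[-0.03,-0.24,0],"turn":[0,0,0]},
    {"claw":0.8,"travel":[0,0,0.4],"turn":[0,0,0]},
    {"claw":0.8,"travel":[0,0,0.5],"turn":[0,0,0]},
    {"claw":0.8,"travel":[0,0,0],"turn":[0,0,0]},
    {"claw":0.8,"travel":[0.04,0.28,0],"turn":[0,0,0]},
    {"claw":0.8,"travel":[0.04,0.25,0],"turn":[0,0,0]},
    {"claw":0.8,"travel":[0,0,0],"turn":[0,0,0]},
    {"claw":0.8,"travel":[0,0,0],"turn":[0,0,0]}
  ]
}}

```text
t: 9.55
ee_pos: [0.5754, 0.0468, 0.0673]
tool_rot: [-0.0, 0.755, 0.656, -0.0]
contact_force: [0.4, -0.3, 0.4]
gripper_width: 0.8
```

```bash
python3 - <<'E'
from h import *
import cv2
chips()
s=optics.capture("scene")[175:255,250:360,::-1]
cv2.imwrite("pics/s7.png",cv2.convertScaleAbs(cv2.resize(s,(770,560),interpolation=cv2.INTER_CUBIC),alpha=1.6,beta=15))
E
```

```text
9.55 tcp [14.9  0.4 29.3] [ 0.4 -0.3  0.4]
 chip [10.3  0.5] 43 [123.6 -67.5 -15.5]
 chip [21. 13.] 25 [ 96.  -36.5 -15.5]
 chip [ 9.8 25.6] 29 [122.1  -4.6 -15.5]
 chip [30.5 26.3] 19 [ 71.7  -3.6 -15.5]
 chip [19.8 38.5] 30 [ 96.4  26.8 -15.5]
```

View pics/s7.png

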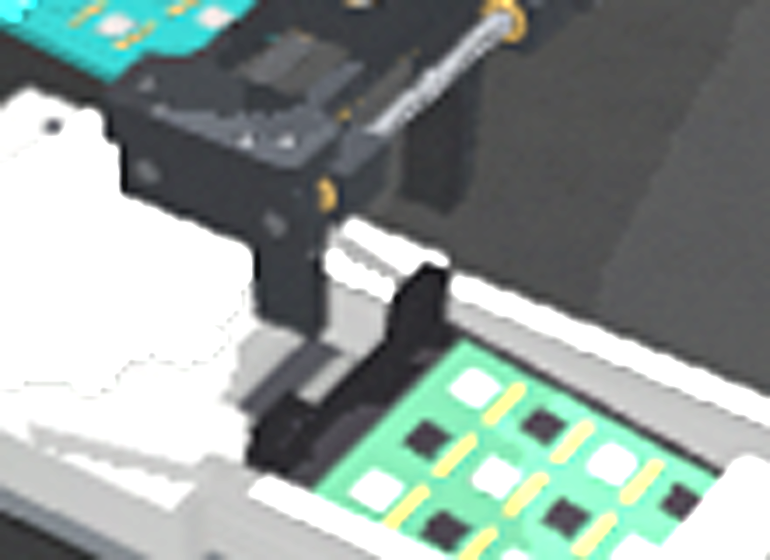

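The fingers sit right above both lugs (near: finger tip (290,335) over lug (280,400); far: (440,210) over (430,268)). Now I'll press down.

>>> {"op": "step_arm", "data": {
  "plan": [
    {"claw":0.8,"travel":[0,0,-0.25],"turn":[0,0,0]},
    {"claw":0.8,"travel":[0,0,-0.12],"turn":[0,0,0]},
    {"claw":0.8,"travel":[0,0,-0.08],"turn":[0,0,0]},
    {"claw":0.8,"travel":[0,0,-0.05],"turn":[0,0,0]},
    {"claw":0.8,"travel":[0,0,0],"turn":[0,0,0]}
  ]
}}

```text
t: 10.15
ee_pos: [0.5757, 0.0455, 0.0426]
tool_rot: [-0.0, 0.756, 0.655, -0.0]
contact_force: [-0.4, 0.2, 0.3]
gripper_width: 0.795
```

>>> {"op": "step_arm", "data": {
  "plan": [
    {"claw":0.8,"travel":[0,0,-0.06],"turn":[0,0,0]},
    {"claw":0.8,"travel":[0,0,-0.06],"turn":[0,0,0]},
    {"claw":0.8,"travel":[0,0,0],"turn":[0,0,0]}
  ]
}}

```text
t: 10.45
ee_pos: [0.5757, 0.0456, 0.0367]
tool_rot: [-0.0, 0.756, 0.655, -0.0]
contact_force: [-0.2, 0.1, -0.2]
gripper_width: 0.803
```

>>> {"op": "step_arm", "data": {
  "plan": [
    {"claw":0.8,"travel":[0,0,-0.06],"turn":[0,0,0]},
    {"claw":0.8,"travel":[0,0,-0.06],"turn":[0,0,0]},
    {"claw":0.8,"travel":[0,0,0],"turn":[0,0,0]}
  ]
}}

```text
t: 10.75
ee_pos: [0.5761, 0.0454, 0.0309]
tool_rot: [0.0, 0.756, 0.655, 0.0]
contact_force: [-0.5, -0.3, 2.0]
gripper_width: 0.798
```

```bash
python3 - <<'E'
from h import *
import cv2
chips()
s=optics.capture("scene")[175:255,250:360,::-1]
cv2.imwrite("pics/s8.png",cv2.convertScaleAbs(cv2.resize(s,(770,560),interpolation=cv2.INTER_CUBIC),alpha=1.6,beta=15))
E
```

```text
10.75 tcp [13.6 -0.5 -7.1] [-0.5 -0.3  2. ]
 chip [10.   0.5] 42 [124.2 -67.5 -15.5]
 chip [21. 13.] 25 [ 96.  -36.5 -15.5]
 chip [ 9.8 25.7] 30 [121.9  -4.5 -15.5]
 chip [30.4 25.8] 20 [ 72.   -5.  -15.5]
 chip [19.9 38.4] 29 [ 96.1  26.6 -15.5]
```

>>> {"op": "step_arm", "data": {
  "plan": [
    {"claw":0.8,"travel":[0,0,-0.05],"turn":[0,0,0]},
    {"claw":0.8,"travel":[0,0,-0.05],"turn":[0,0,0]},
    {"claw":0.8,"travel":[0,0,0],"turn":[0,0,0]}
  ]
}}

```text
t: 11.15
ee_pos: [0.5755, 0.046, 0.0255]
tool_rot: [-0.0, 0.756, 0.655, -0.0]
contact_force: [-0.9, -0.4, 0.2]
gripper_width: 0.805
```

>>> {"op": "step_arm", "data": {
  "plan": [
    {"claw":0.8,"travel":[0,0,-0.05],"turn":[0,0,0]},
    {"claw":0.8,"travel":[0,0,-0.05],"turn":[0,0,0]},
    {"claw":0.8,"travel":[0,0,0],"turn":[0,0,0]}
  ]
}}

```text
t: 11.45
ee_pos: [0.5756, 0.0458, 0.0206]
tool_rot: [-0.0, 0.756, 0.655, -0.0]
contact_force: [-0.1, 0.2, -0.1]
gripper_width: 0.799
```

>>> {"op": "step_arm", "data": {
  "plan": [
    {"claw":0.8,"travel":[0,0,-0.05],"turn":[0,0,0]},
    {"claw":0.8,"travel":[0,0,-0.04],"turn":[0,0,0]},
    {"claw":0.8,"travel":[0,0,0],"turn":[0,0,0]}
  ]
}}

```text
t: 11.75
ee_pos: [0.5757, 0.0456, 0.0162]
tool_rot: [-0.0, 0.756, 0.655, -0.0]
contact_force: [0.6, -0.6, -0.2]
gripper_width: 0.799
```

```bash
python3 - <<'E'
from h import *
import cv2
chips()
s=optics.capture("scene")[175:255,250:360,::-1]
cv2.imwrite("pics/s9.png",cv2.convertScaleAbs(cv2.resize(s,(770,560),interpolation=cv2.INTER_CUBIC),alpha=1.6,beta=15))
E
```

```text
11.75 tcp [ 13.8  -0.1 -21.8] [ 0.6 -0.6 -0.2]
 chip [9.5 0.5] 40 [125.5 -67.5 -15.5]
 chip [21.3 13.8] 26 [ 95.3 -34.5 -15.5]
 chip [ 9.9 26. ] 27 [121.8  -3.7 -15.5]
 chip [31.  26.5] 18 [ 70.4  -3.2 -15.5]
 chip [20.3 38.5] 33 [ 95.3  26.7 -15.5]
```

View pics/s9.png

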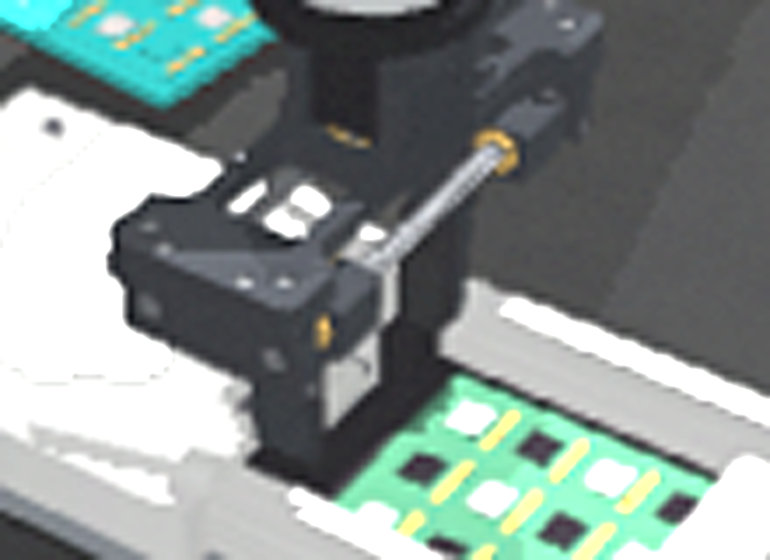

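In the scene view the board's far rear corner dropped from (455,340) to (455,378), so the carrier seems snapped in. That was my 12th picture, so from here I check by numbers. I'll press on until there is firm floor contact.

>>> {"op": "step_arm", "data": {
  "plan": [
    {"claw":0.8,"travel":[0,0,-0.04],"turn":[0,0,0]},
    {"claw":0.8,"travel":[0,0,0],"turn":[0,0,0]}
  ]
}}

```text
t: 12.05
ee_pos: [0.5758, 0.0456, 0.0144]
tool_rot: [-0.0, 0.756, 0.655, -0.0]
contact_force: [-0.5, -0.3, 0.1]
gripper_width: 0.801
```

>>> {"op": "step_arm", "data": {
  "plan": [
    {"claw":0.8,"travel":[0,0,-0.04],"turn":[0,0,0]},
    {"claw":0.8,"travel":[0,0,0],"turn":[0,0,0]}
  ]
}}

```text
t: 12.25
ee_pos: [0.5761, 0.0457, 0.0133]
tool_rot: [0.0, 0.756, 0.655, 0.0]
contact_force: [-1.5, -0.1, 7.2]
gripper_width: 0.801
```

>>> {"op": "step_arm", "data": {
  "plan": [
    {"claw":0.8,"travel":[0,0,-0.03],"turn":[0,0,0]},
    {"claw":0.8,"travel":[0,0,-0.02],"turn":[0,0,0]},
    {"claw":0.8,"travel":[0,0,0],"turn":[0,0,0]}
  ]
}}

```text
t: 12.55
ee_pos: [0.5761, 0.0457, 0.0131]
tool_rot: [0.001, 0.756, 0.655, 0.0]
contact_force: [-5.3, -0.9, 26.7]
gripper_width: 0.797
```

>>> {"op": "step_arm", "data": {
  "plan": [
    {"claw":0.8,"travel":[0,0,0.3],"turn":[0,0,0]},
    {"claw":0.8,"travel":[0,0,0.6],"turn":[0,0,0]},
    {"claw":0.8,"travel":[0,0,0.8],"turn":[0,0,0]},
    {"claw":0.8,"travel":[0,0,0.8],"turn":[0,0,0]},
    {"claw":0.8,"travel":[0,-0.8,0.5],"turn":[0,0,0]},
    {"claw":0.8,"travel":[-0.3,-0.9,0.2],"turn":[0,0,0]},
    {"claw":0.8,"travel":[-0.3,-0.9,0],"turn":[0,0,0]},
    {"claw":0.8,"travel":[-0.3,-0.9,0],"turn":[0,0,0]},
    {"claw":0.8,"travel":[0,0,0],"turn":[0,0,0]},
    {"claw":0.8,"travel":[0,0,0],"turn":[0,0,0]}
  ]
}}

```text
t: 13.55
ee_pos: [0.5305, -0.1308, 0.1701]
tool_rot: [0.0, 0.757, 0.654, -0.0]
contact_force: [-0.2, 0.8, -0.8]
gripper_width: 0.8
```

```bash
python3 - <<'E'
from h import *
import cv2
s=r.get_state(); print(s["t"],s["ee_pos"],s["contact_force"])
# chips seen by top and scene, triangulated -> board plane
def cent(n,box):
    y0,y1,x0,x1=box
    im=cv2.resize(optics.capture(n)[y0:y1,x0:x1],None,fx=4,fy=4,interpolation=cv2.INTER_CUBIC).astype(int)
    g=((im[...,1]-im[...,0]>30)&(im[...,1]>90)).astype(np.uint8)
    cv2.imwrite(f"pics/fin_{n}.png",im[...,::-1])
    w=((im.min(2)>150)).astype(np.uint8); k,l,st,c=cv2.connectedComponentsWithStats(w,connectivity=4)
    gd=cv2.morphologyEx(g,cv2.MORPH_CLOSE,np.ones((45,45),np.uint8))
    return [((c[i]+.5)/4-.5+[x0,y0]) for i in range(1,k) if 120<st[i,4]<900 and gd[int(c[i][1]),int(c[i][0])]]
T=cent("top",(175,240,190,300)); S=cent("scene",(175,300,240,400))
A={n:optics.camera_model(n) for n in("top","scene")}
P={n:m["K"]@np.c_[m["R"],m["t"]] for n,m in A.items()}
X=[]
for t in T:
    b=None
    for q in S:
        x=cv2.triangulatePoints(P["top"],P["scene"],t,q).ravel(); x=x[:3]/x[3]
        e=np.linalg.norm(pix("top",x,A["top"])-t)+np.linalg.norm(pix("scene",x,A["scene"])-q)
        if 0<x[2]<.06 and (b is None or e<b[0]): b=(e,x)
    if b and b[0]<2.5: X.append(nest(b[1])); print(t.round(1),round(b[0],2),X[-1])
X=np.array(X)
if len(X)>3: print("plane z=a x+b y+c",np.linalg.lstsq(np.c_[X[:,:2],np.ones(len(X))],X[:,2],rcond=None)[0])
print(len(T),len(S))
E
```

```text
13.55 [ 0.53049579 -0.13079871  0.17013998] [-0.20872387  0.75902003 -0.81136944]
[227.9 194.3] 2.32 [ 78.5 -27.2   7.6]
[216.3 205.8] 2.39 [105.1   1.6   8.5]
[230.9 206.1] 0.4 [ 70.2  -4.2 -14.4]
[238.4 206.9] 2.27 [52.3  3.1  7.1]
plane z=a x+b y+c [ 0.11930228 -0.07633318 -7.43913075]
8 5[ WARN:0@1.041] global loadsave.cpp:1063 imwrite_ Unsupported depth image for selected encoder is fallbacked to CV_8U.
```

```bash
cat > fit.py <<'E'
from h import *
import cv2
from scipy.optimize import least_squares
from scipy.spatial.transform import Rotation as Ro
# chip coords in carrier frame from the first crop (flat on deck, centre of plate by front/rear edges)
f=lambda x,y:nest(world("top",(185+(x+.5)/4.8-.5,165+(y+.5)/4.8-.5),.046))[:2]
ctr=(f(429,82)+f(427,297)+f(708,82)+f(705,297))/4
ax=(f(429,82)+f(427,297))/2-(f(708,82)+f(705,297))/2; ax/=np.linalg.norm(ax); ay=np.array([-ax[1],ax[0]])
W=np.array([f(*p)-ctr for p in[(519,125),(628,125),(465,186),(572,186),(519,247),(628,247)]]); C=np.c_[W@ax,W@ay,np.full(6,4.)]
print("chips",C.round(1).tolist())
Rn=np.c_[U,V,[0,0,1]]
M={n:optics.camera_model(n) for n in("top","scene")}
def cent(n,b):
    y0,y1,x0,x1=b
    im=cv2.resize(optics.capture(n)[y0:y1,x0:x1],None,fx=4,fy=4,interpolation=cv2.INTER_CUBIC).astype(int)
    w=(im.min(2)>150).astype(np.uint8);k,_,st,c=cv2.connectedComponentsWithStats(w,connectivity=4)
    return np.array([(c[i]+.5)/4-.5+[x0,y0] for i in range(1,k) if 100<st[i,4]<1200])
D={"top":cent("top",(180,232,190,280)),"scene":cent("scene",(185,290,260,390))}
def proj(p,n):
    x,z,y,pit,yaw=p[0],p[2],p[1],p[3],p[4]
    X=Ro.from_euler("zy",[yaw,pit]).apply(C)+[x,y,z]
    return np.array([pix(n,E0+Rn@q/1e3,M[n]) for q in X])
for nm,p in {"flat":[72,0,-22,0,0],"tilted":[72,0,-12,.14,0]}.items():
    p=np.array(p,float)
    for it in range(6):
        pr=[]
        for n in D:
            P=proj(p,n)
            for i in range(6):
                d=np.linalg.norm(D[n]-P[i],axis=1); j=d.argmin()
                if d[j]<(6,5,4,3,2,2)[it]: pr.append((n,i,j))
        g=lambda p:np.concatenate([proj(p,n)[i]-D[n][j] for n,i,j in pr])
        s=least_squares(g,p,x_scale=[1,1,1,.01,.01],loss="soft_l1"); p=s.x
    print(nm,p.round(3),"matches",len(pr),[n+str(i) for n,i,j in pr],"rms",np.sqrt((g(p)**2).mean()).round(2))
E
python3 fit.py
```

```text
chips [[23.8, -32.5, 4.0], [-30.6, -32.5, 4.0], [50.8, -1.3, 4.0], [-2.4, -1.4, 4.0], [24.1, 29.5, 4.0], [-29.8, 29.5, 4.0]]
flat [ 7.3673e+01 -2.2730e+00 -1.8742e+01 -4.0000e-03  3.0000e-03] matches 8 ['top0', 'top1', 'top3', 'top4', 'top5', 'scene3', 'scene4', 'scene5'] rms 0.33
tilted [ 7.3673e+01 -2.2730e+00 -1.8742e+01 -4.0000e-03  3.0000e-03] matches 8 ['top0', 'top1', 'top3', 'top4', 'top5', 'scene3', 'scene4', 'scene5'] rms 0.33
```

```bash
python3 -c "
from bench import r,ticket
print(r.get_state()['contact_force'].round(1)); print(ticket.job_done())"
```

```text
[ 0.5 -0.3 -0.3]
the job is handed in; nothing more can be done
None
```

I loaded the carrier and handed the job in; my last checks show it lying flat in the pocket. I pushed it along the deck by both lugs until its front edge stopped under the lip at about 8 N. Then I pressed both lugs down past the roller until it met the pocket floor (peak about 27 N), and moved the arm clear.

**Last checks:**
- **Pose:** a fit to the top and scene images gave the centre 73.7 mm past the deck edge, -2.3 mm sideways, with 0.004 rad of tilt and 0.003 rad of yaw. It converged to the same pose from both a flat and a tilted starting guess. All four values are within the limits.
- **Robot:** the wrist force was about zero at hand-in, with the arm raised and away from the nest.
- **Bystanders:** the arm never came near them, but I did not measure their positions again at the end.

**Where checks disagreed:**
- **Height:** the fit put the carrier's centre at z -18.7 mm, about 3 mm above the expected -22 mm and just outside the judged band of -24.5 to -19.5. I put this down to the roughly 2 mm calibration error and chips standing above the plate. The floor contact and the level fit suggest it is seated.
- **Finger tips:** they were really about 25–28 mm above the reported TCP height, so the first push passed over the lugs without touching them. I corrected for that before pushing again.
- **Snap force:** I never saw the expected 6–10 N peak; the readings between steps showed only about 2 N before the rear dropped.

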